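Open a steel case by its pop-out T-handle latch

TASK

Open the steel case on the bench: push the round release button on its lid so that the T-handle pops up, turn the handle counter-clockwise (seen from above) until you feel it come up against its springy end stop, and raise the lid until it stands open by at least 20 degrees on its stiff hinge, then let go. Do not force anything: press the button gently, do not turn on hard past the point where the stop is felt, do not pull at a lid that is still latched, and leave the jar, tape roll and knife beside the case where they are.

Things in the scene. Friction and masses are not known exactly. Their poses are not given: they have to be found in the camera images.
- case: grey steel case fixed to the bench, 240 (x) x 300 (y) x 106 mm high with its lid; origin at the centre of its underside, x towards its hinge side (away from the robot), y to the left, z up. The lid's hinge line runs along y at x = +120, z = 100 mm. The latch's steel base plate (64 x 168 x 4 mm) lies on the shut lid, its top at z = 110 mm
- button_top (a point): top centre of the round steel release button (22 mm across), 130 mm above the bench, 90 mm from the handle's axis in the case's +y direction. It goes 8 mm down (2.5 N at first, 6 N at the bottom) and frees the handle at about 5 mm. Round it a collar of 31 mm, 14 mm below its top. Over 25 N is too much
- release_button: the same release button as a body; origin on its axis at the base plate's top, 20 mm below the button's top
- handle_centre (a point): middle of the T-handle's dark steel bar (92 long, 14 wide, 14 mm high), on the turning axis (case x = -60, y = -20 mm); y runs along the bar, z up along the 13 mm stem. Locked, the bar lies along the case's y, 120 mm above the bench, between four 14 mm high cheeks near its ends. Popped up it is 25 mm higher, with 28 mm free under it to the base plate and 14 mm to the cheeks
- pop (a joint): how far the T-handle has popped up, m: 0 locked down, 0.025 fully up (a spring pushes it up when the button frees it, and keeps it up)
- turn (a joint): handle angle, rad: 0 locked, grows counter-clockwise seen from above; turns only when popped up. Friction about 0.2 Nm. The sprung end stop is first met somewhere between 0.61 and 1.39, unseen and different each time; past it the torque rises by 9 Nm per rad, so 0.03 past it is clearly felt. The latch is free only once the stop has been met; 0.09 past it is too far
- lid (a joint): lid angle, rad: 0 shut, grows as its near edge rises, at most 0.8. Latched, it has under 1 degree of play. Unlatched, it is lifted by the handle with about 8 to 15 N and stays where it is left
- keeper: the latch's keeper inside the case, straight below the handle, out of sight: a cam on the handle's spindle hooks under its lip, and the cam's tail meets its sprung stop. Over 25 N on it (turning on past the stop, or pulling at a latched lid) is too much. Origin on the handle's axis, 4 mm above the bench
- tall_jar: white screw-lid pot, 72 mm across, 115 mm high, standing at the right of the case; origin at its underside
- tape: roll of beige tape, 68 mm across, 18 mm high, lying at the right of the case; origin at its underside
- mixing_knife: mixing knife with black handle, 199 mm long, lying at the left of the case; origin at the middle of its underside

How it is judged:
By the outcome, as a careful person would: the job done as asked, in the order asked, and still so for the second after the job is handed in, with the robot touching nothing.
It also fails if it takes over 64 s, if anything falls off the work surface, if the arm or the gripper's body presses on something with over 40 N, if the wrist force passes 120 N, or if a joint passes its speed limit or range.

ROBOT

A 7-joint arm with a two-finger parallel gripper is mounted at the origin on a cart in front of the work surface, level with it; the furniture and walls round the work are solid. World frame = base frame: x ahead of the robot, y to its left, z up, the work surface at z = 0. Lengths are in mm, angles in degrees, forces in N, time in s.
With the tool pointing down it reaches from about 400 to 900 mm from the base axis. Payload 5.6 kg.
Tool frame: the origin (TCP) lies midway between the tips of the shut fingers; the grasp point (between the pads) lies ctrl.tcp_to_grasp behind it (ctrl.tcp_to_grasp is the distance from the TCP to the grasp point, in mm); z points along the fingers, y is the line along which they close (so a half turn about z gives the same grasp; the last joint's range is limited). The gripper opens to 92 mm and grips with 3 to 60 N. Pads are 20 mm wide; open, the fingers measure 128 mm over their backs; the gripper's body (75 mm by 189 mm) begins 69 mm behind the grasp point.
Start: joints at [-71.047, 26.786, -0.665, 91.828, 0.344, 61.387, -3.226], TCP at [237.392, 605.107, 214.592] pointing down, gripper open.
Joint ranges: [-144.91, 144.91], [-17.63, 115.5], [-89.93, 88.59], [15.96, 139.68], [-74.01, 254.01], [8.47, 105.57], [-167.45, 167.45]. Speed limits (degrees/s): [147.25, 147.25, 180, 180, 180, 180, 180].

INTERFACE

Orientations are given as [roll, pitch, yaw] about the fixed x, y, z axes, in that order (R = Rz(yaw) Ry(pitch) Rx(roll)).
In Python, from workcell import ctrl gives the robot as it stands. The module is installed in compiled form; this text tells all that it offers. Calls block until the motion is done:
- ctrl.reach(position, orientation): joint-space move of the TCP to a pose.
- ctrl.line_to(position, ori=None, rate=150): straight line of the TCP; ori=None keeps the orientation; rate is the mean speed in mm/s.
- ctrl.goto_joints(angles): joint-space move.
- ctrl.command_gripper(opening, squeeze=None): finger opening in mm; squeeze is the grip in N (None keeps the last); returns when the fingers have stopped.
- ctrl.pause(seconds).
- ctrl.solve_ik(position, orientation): joint angles nearest the present ones, or None.
- ctrl.read_camera(name): name is "side" or "top" or "wrist"; returns a dict with "color" (480x640x3 uint8, red, green, blue), "z_map" (480x640 float32, mm along the optical axis (not along the pixel's ray), 0 where there is no reading), "mtx" (3x3 intrinsics, pixels), "position" and "orientation" of the camera in the world. Camera axes: x right, y down, z forward; pixel columns grow to the right and rows downward; lengths in mm; the calibration is good to about 2 mm. A picture is of the moment at which its call begins.
A pose or a line that the arm cannot do raises ctrl.Unreachable and nothing moves.
- ctrl.finish_job(): hands the job in; it is judged then, once.
Trained networks look in a picture, given as the dict that the camera call returned (one of the last four; its "shot" number tells which), for a name from the list of things; names that differ only in an ending like _2 or _b are one class to them, and where a whole thing is asked for, a point or a joint stands for the part that bears it (a point fixed in the world has none). Each returns a list of dicts, best first, with "conf" (0 to 1); they miss things now and then, are a little off and sometimes report something else, mostly with a low value. They report only what shows in the picture. A call takes as long as a camera call.
- ctrl.find_in(picture, target): "location" ([x, y, z] in mm, in world coordinates, good to about 4 mm: the middle of the surface that is visible of it).
- ctrl.masks_of(picture, target): "pixels" (480x640 bool, what is visible of it).
Readings, each from a call of its own:
- ctrl.read_time(): time.
- ctrl.read_qpos(): joint angles.
- ctrl.read_dq(): joint speeds.
- ctrl.read_tau(): joint torques, N m.
- ctrl.read_tool_pos(): TCP position.
- ctrl.read_orientation(): TCP orientation.
- ctrl.read_force(): force on the tool from outside, world axes, zero at the start.
- ctrl.read_moment(): the same for the moment, N m.
- ctrl.read_grip_width(): finger opening in mm.
- ctrl.read_grip_force(): force on a finger pad.
Only numpy, scipy, OpenCV 4.12 (cv2) and the standard library are available. Lean on these libraries where they do the work, as an engineer would, in place of code of your own. Each camera call takes 0.05 s, during which the arm holds its last target. There are 200 camera calls.

## Working session

There is one attempt and no reset: what is moved stays moved. The work goes in short steps, each a Python script; the robot and the scene stay as the last script left them, time stands still between calls to the robot, and variables do not carry over. Pictures are saved under pics/ and viewed, at most 10 in all, crops included, and the job is handed in when it is done.

```bash
mkdir -p pics
python3 - <<'E'
from workcell import ctrl
import cv2,numpy as np
print(ctrl.tcp_to_grasp, ctrl.read_orientation(), ctrl.read_time())
ims=[]
for n in ("top","side"):
    p=ctrl.read_camera(n); ims.append(p["color"][:,:,::-1])
    print(n,p["position"],p["orientation"])
    for t in ("case","button_top","release_button","handle_centre","tall_jar","tape","mixing_knife"):
        print(n,t,[(np.round(d["location"]),round(d["conf"],2)) for d in ctrl.find_in(p,t)[:2]])
    np.savez(f"{n}.npz",**{k:p[k] for k in("color","z_map","mtx","position","orientation")})
cv2.imwrite("pics/a.png",cv2.resize(np.vstack(ims),(400*1,600)))
cv2.imwrite("pics/top.png",ims[0])
E
```

```text
18.700000000000003 [-1.79900895e+02  7.65062578e-03  1.58579807e+02] 0.0
top [ 539.98669113 -125.18284506  948.52478768] [-179.26020448    0.92673076  -91.53735946]
top case [(array([ 540., -182.,  106.]), 0.84)]
top button_top [(array([ 472., -125.,  126.]), 0.58)]
top release_button [(array([ 471., -127.,  132.]), 0.62)]
top handle_centre [(array([ 483., -214.,  127.]), 0.88)]
top tall_jar [(array([ 592., -394.,  117.]), 0.74)]
top tape [(array([ 480., -215.,  131.]), 0.69), (array([ 504., -415.,   18.]), 0.6)]
top mixing_knife [(array([548.,   5.,   7.]), 0.56)]
side [156.19334435 -23.43349828 823.91805578] [-148.99521997    0.86770134 -103.87454173]
side case [(array([ 510., -176.,  100.]), 0.77)]
side button_top [(array([ 468., -126.,  126.]), 0.45)]
side release_button [(array([ 469., -125.,  131.]), 0.66)]
side handle_centre [(array([ 484., -213.,  128.]), 0.83)]
side tall_jar [(array([ 581., -392.,  111.]), 0.82)]
side tape [(array([ 501., -420.,   18.]), 0.72)]
side mixing_knife [(array([524.,   0.,  11.]), 0.67)]
```

View pics/top.png

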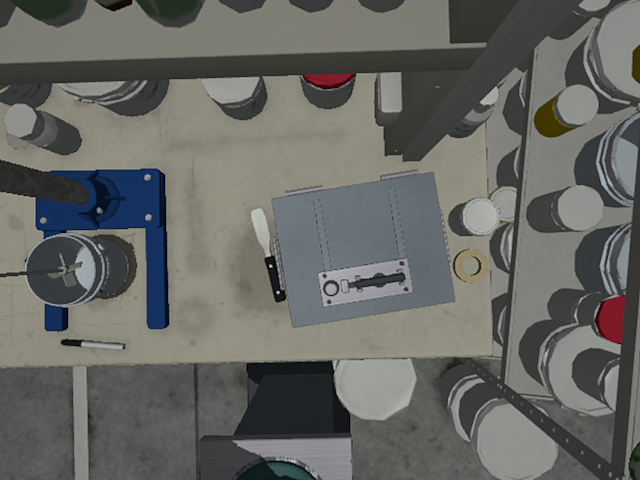

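The top view shows the case turned by about 9° counter-clockwise, with its lid corners at (273,198), (433,172), (454,300) and (293,327). The latch plate has the button at (332,288) and the bar running from about (355,287) to (405,276). A shelf overhangs behind the case. Next I'll fit the pose and check how high that overhang is.

```bash
cat > h.py <<'E'
import numpy as np
from scipy.spatial.transform import Rotation as R
def cloud(p):
    z=np.asarray(p["z_map"],float); K=np.asarray(p["mtx"]); v,u=np.mgrid[:480,:640]
    c=np.stack([(u-K[0,2])/K[0,0]*z,(v-K[1,2])/K[1,1]*z,z],-1)
    w=c@R.from_euler("xyz",p["orientation"],degrees=True).as_matrix().T+np.asarray(p["position"])
    w[z<=0]=np.nan; return w
E
python3 - <<'E'
from h import *; from workcell import ctrl; import cv2
for n in ("top","side"):
    p=ctrl.read_camera(n); w=cloud(p)
    for t in ("case","handle_centre","release_button"):
        d=ctrl.masks_of(p,t)
        if not d: print(n,t,"none"); continue
        q=w[d[0]["pixels"]]; q=q[np.isfinite(q[:,0])]
        if t=="case": q=q[abs(q[:,2]-106)<6]; print(n,t,len(q),cv2.minAreaRect(q[:,:2].astype(np.float32)),np.median(q[:,2]))
        else:
            q=q[(q[:,2]>120)&(q[:,2]<140)]; print(n,t,len(q),q.mean(0),cv2.minAreaRect(q[:,:2].astype(np.float32)),np.median(q[:,2]))
    # overhead things: max z in grid over x
    g=w[np.isfinite(w[...,0])]
    for x in range(400,1000,50):
        s=g[(g[:,0]>=x)&(g[:,0]<x+50)&(g[:,1]>-500)&(g[:,1]<150)]
        if len(s): print(x, [ (int(y), int(s[(s[:,1]>=y)&(s[:,1]<y+100),2].max(initial=-1))) for y in range(-500,150,100)])
E
```

```text
top case 20766 ((542.5995483398438, -185.71212768554688), (254.12196350097656, 306.73211669921875), 7.758220672607422) 106.4657919775716
top handle_centre 381 [ 481.41995037 -212.2245069   127.72537412] ((481.0825500488281, -213.53489685058594), (14.268251419067383, 90.80193328857422), 7.990756034851074) 127.93027142557833
top release_button none
400 [(-500, 5), (-400, 110), (-300, 112), (-200, 115), (-100, 111), (0, 6), (100, 7)]
450 [(-500, 22), (-400, 110), (-300, 132), (-200, 133), (-100, 110), (0, 19), (100, 6)]
500 [(-500, 22), (-400, 111), (-300, 114), (-200, 114), (-100, 112), (0, 20), (100, 6)]
550 [(-500, 118), (-400, 119), (-300, 111), (-200, 111), (-100, 110), (0, 10), (100, 4)]
600 [(-500, 118), (-400, 117), (-300, 111), (-200, 111), (-100, 109), (0, 7), (100, 4)]
650 [(-500, 4), (-400, 110), (-300, 110), (-200, 109), (-100, 110), (0, 5), (100, 5)]
700 [(-500, 3), (-400, 614), (-300, 615), (-200, 518), (-100, 518), (0, 518), (100, 518)]
750 [(-500, 177), (-400, 178), (-300, 558), (-200, 541), (-100, 558), (0, 568), (100, 567)]
800 [(-500, 177), (-400, -1), (-300, 271), (
[... 928 characters left out ...]
 117), (-400, 118), (-300, 111), (-200, 111), (-100, 110), (0, 7), (100, 4)]
650 [(-500, 5), (-400, 109), (-300, 110), (-200, 109), (-100, 109), (0, 5), (100, 4)]
700 [(-500, 6), (-400, 458), (-300, 468), (-200, 484), (-100, 499), (0, 515), (100, 518)]
750 [(-500, 178), (-400, 179), (-300, 448), (-200, 5), (-100, 5), (0, 6), (100, 5)]
800 [(-500, 177), (-400, 179), (-300, 414), (-200, 155), (-100, 152), (0, 123), (100, 113)]
850 [(-500, 143), (-400, 108), (-300, 384), (-200, 154), (-100, 154), (0, 125), (100, 122)]
900 [(-500, 102), (-400, -1), (-300, 352), (-200, 154), (-100, 153), (0, 171), (100, 197)]
950 [(-500, 3), (-400, -1), (-300, 319), (-200, 157), (-100, 157), (0, 203), (100, 204)]
```

View pics/a.png

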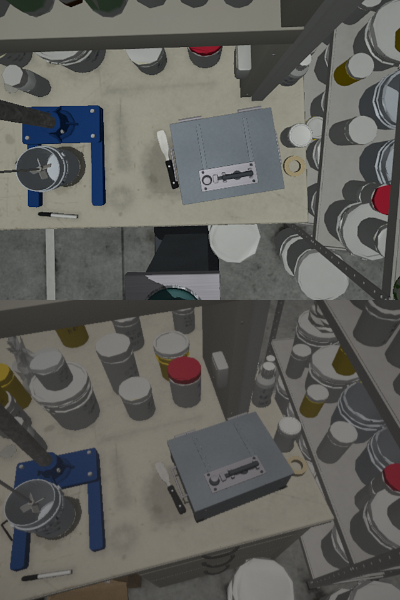

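```bash
cat >> h.py <<'E'
YAW=7.9; H=np.array([481.7,-213.2]); c,s=np.cos(np.radians(YAW)),np.sin(np.radians(YAW))
CX=np.array([c,s,0]); CY=np.array([-s,c,0])
B=H+90*CY[:2]
HINGE=np.r_[H,100]+180*CX
def pose(yaw0,turn,lid,hz=145,depth=18.7,tilt=None):
    """TCP pose gripping the bar at turn/lid (rad); tilt = tool lean (rad), default the lid's"""
    Rl=R.from_rotvec(CY*lid); g=HINGE+Rl.apply(np.r_[H,hz]-HINGE)
    o=R.from_rotvec(CY*(lid if tilt is None else tilt))*R.from_euler("z",yaw0+np.degrees(turn),degrees=True)*R.from_euler("x",180,degrees=True)
    return g+o.apply([0,0,depth]), o.as_euler("xyz",degrees=True)
E
python3 - <<'E' 2>&1 | grep -v Warn
from h import *; from workcell import ctrl
rows=[];rhs=[]
for y0 in (97.9,-82.1):
    for t,l in ((0,0),(.7,0),(1.45,0),(.7,.25),(.7,.45),(1.45,.25),(1.45,.45)):
        p,o=pose(y0,t,l); q=ctrl.solve_ik(p,o)
        print(y0,t,l,np.round(p),np.round(o),None if q is None else np.round(q))
        if q is not None:
            q=np.radians(q); r=np.hypot(*p[:2]); a=q[1];b=a+q[3];d=b+q[5]
            rows+= [[np.sin(a),np.sin(b),np.sin(d),0],[np.cos(a),np.cos(b),np.cos(d),1]]; rhs+=[r,p[2]]
x=np.linalg.lstsq(np.array(rows),np.array(rhs),rcond=None); print(x[0],x[1])
E
```

```text
97.9 0 0 [ 482. -213.  126.] [180.   0.  98.] [-19.  28.  50. 116. -29.  49.  55.]
97.9 0.7 0 [ 482. -213.  126.] [180.   0. 138.] [-15.  26.  45. 116. -25.  48.  92.]
97.9 1.45 0 [ 482. -213.  126.] [ 180.    0. -179.] [ -9.  24.  36. 115. -19.  46. 129.]
97.9 0.7 0.25 [ 494. -212.  170.] [-169.   -9.  137.] [-15.  31.  42. 103. -13.  66.  80.]
97.9 0.7 0.45 [ 511. -209.  202.] [-160.  -16.  135.] [-11.  36.  37.  91.  -7.  81.  74.]
97.9 1.45 0.25 [ 494. -212.  170.] [-178.  -14. -179.] [-10.  29.  35. 103. -10.  66. 119.]
97.9 1.45 0.45 [ 511. -209.  202.] [-177.  -26. -180.] [ -9.  35.  33.  91.  -6.  81. 116.]
-82.1 0 0 [ 482. -213.  126.] [180.   0. -82.] [ -33.   46.   77.  116.  -52.   63. -103.]
-82.1 0.7 0 [ 482. -213.  126.] [180.   0. -42.] [-28.  35.  64. 116. -40.  54. -74.]
-82.1 1.45 0 [ 482. -213.  126.] [180.   0.   1.] [-24.  31.  57. 116. -34.  51. -36.]
-82.1 0.7 0.25 [ 494. -212.  170.] [169.   9. -43.] [-32.  50.  77. 104. -39.  77. -75.]
-82.1 0.7 0.45 [ 511. -209.  202.] [160.  16. -45.] [-30.  56.  77.  93. -33.  90. -80.]
-82.1 1.45 0.25 [ 494. -212.  170.] [178.  14.   1.] [-28.  41.  64. 104. -28.  71. -43.]
-82.1 1.45 0.45 [ 511. -209.  202.] [177.  26.   0.] [-24.  45.  60.  92. -21.  84. -49.]
[1348.81075209  150.65684293  772.52500705 -134.99416241] [51230.42831302]
```

```bash
python3 - <<'E' 2>&1 | grep -v Warn
from h import *; from workcell import ctrl
for n in ("top","side"):
    g=cloud(np.load(n+".npz")).reshape(-1,3); g=g[np.isfinite(g[:,0])]
    for x in range(100,800,100):
        s=g[(g[:,0]>=x)&(g[:,0]<x+100)]
        print(n,x, [ (int(y), int(s[(s[:,1]>=y)&(s[:,1]<y+100),2].max(initial=-1))) for y in range(-500,800,100)])
for p in ([165,420,400],[180,460,330]): print(ctrl.solve_ik(p,[180,0,158.6]))
E
```

```text
top 100 [(-500, -1), (-400, -1), (-300, -1), (-200, 5), (-100, 15), (0, 12), (100, 6), (200, -1), (300, -1), (400, -1), (500, -1), (600, -1), (700, -1)]
top 200 [(-500, -1), (-400, -1), (-300, -1), (-200, -1), (-100, -1), (0, -1), (100, -1), (200, -1), (300, -1), (400, -1), (500, -1), (600, -1), (700, -1)]
top 300 [(-500, 7), (-400, 5), (-300, 6), (-200, 5), (-100, 108), (0, 6), (100, 7), (200, 29), (300, 17), (400, 28), (500, 6), (600, -1), (700, -1)]
top 400 [(-500, 22), (-400, 112), (-300, 132), (-200, 133), (-100, 111), (0, 19), (100, 6), (200, 149), (300, 149), (400, 147), (500, 5), (600, -1), (700, -1)]
top 500 [(-500, 118), (-400, 118), (-300, 114), (-200, 113), (-100, 112), (0, 21), (100, 5), (200, 148), (300, 296), (400, 148), (500, 9), (600, -1), (700, -1)]
top 600 [(-500, 117), (-400, 119), (-300, 111), (-200, 111), (-100, 111), (0, 6), (100, 6), (200, 76), (300, 339), (400, 55), (500, 5), (600, -1), (700, -1)]
top 700 [(-500, 178), (-400, 614), (-300, 615), (-200, 540), (-100, 557), (0, 569), (100, 568), (200, 499), (300, 149), (400, 149), (500, 13), (600, -1), (700, -1)]
[... 619 characters left out ...]
-1)]
side 500 [(-500, 118), (-400, 118), (-300, 125), (-200, 113), (-100, 110), (0, 21), (100, 5), (200, 147), (300, 269), (400, 147), (500, 8), (600, -1), (700, -1)]
side 600 [(-500, 118), (-400, 120), (-300, 111), (-200, 111), (-100, 111), (0, 6), (100, 6), (200, 75), (300, 354), (400, 56), (500, 4), (600, -1), (700, -1)]
side 700 [(-500, 178), (-400, 458), (-300, 468), (-200, 484), (-100, 499), (0, 515), (100, 518), (200, 518), (300, 147), (400, 147), (500, 14), (600, -1), (700, -1)]
[-7.11633940e+01 -1.28197736e+00 -1.60512343e+00  1.03079153e+02
 -3.66813745e-02  7.82023239e+01 -4.16061612e+00]
[-71.05863697   5.57556032  -1.5693071  104.77025985   0.16259442
  69.65633309  -4.0770494 ]
```

```bash
python3 - <<'E' 2>&1 | grep -v Warn
from h import *; from workcell import ctrl
ctrl.goto_joints([-71.2,-1.3,-1.6,103.1,0,78.2,-4.2])
ctrl.goto_joints([15,-1.3,-1.6,103.1,0,78.2,23])
print(ctrl.read_tool_pos(),ctrl.read_orientation())
ctrl.command_gripper(0,20)
ctrl.reach([*B,190],[180,0,97.9]); print(np.round(ctrl.read_qpos()),ctrl.read_time(),ctrl.read_force())
p=ctrl.read_camera("wrist"); import cv2; cv2.imwrite("pics/w1.png",p["color"][:,:,::-1])
for t in ("button_top","release_button","handle_centre"): print(t,[(np.round(d["location"]),round(d["conf"],2)) for d in ctrl.find_in(p,t)[:2]])
w=cloud(p)
d=ctrl.masks_of(p,"handle_centre")
if d:
    q=w[d[0]["pixels"]]; q=q[(q[:,2]>122)&(q[:,2]<140)]; print(cv2.minAreaRect(q[:,:2].astype(np.float32)))
E
```

```text
[ 430.19874423 -135.73959807  399.89002589] [-1.79982342e+02  1.54213673e-02  9.97139805e+01]
[ 13.  13.  -3. 116.   1.  52.  18.] 6.6833 [-0.20308404 -0.24473022  1.06823118]
button_top [(array([ 469., -125.,  133.]), 0.87)]
release_button [(array([ 468., -123.,  132.]), 0.89)]
handle_centre []
```

View pics/w1.png

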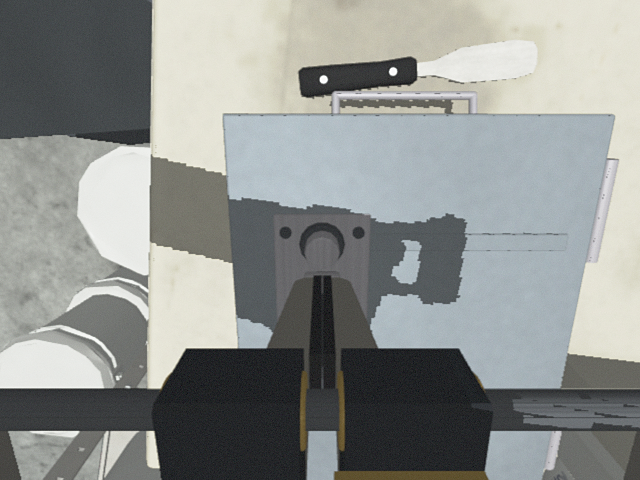

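The wrist view shows the button at (322,245) straight ahead of the shut fingertips, with the case edges square to the tool. The networks agree with my estimate of the button's position, so I'll press it.

```bash
python3 - <<'E' 2>&1 | grep -v Warn
from h import *; from workcell import ctrl
o=[180,0,97.9]
ctrl.line_to([*B,138],o); ctrl.pause(.2); f0=ctrl.read_force()[2]
print("f0",f0)
z=138; zc=None
while z>119:
    z-=1 ; ctrl.line_to([*B,z],o,rate=20); ctrl.pause(.1); f=ctrl.read_force()[2]-f0
    tz=ctrl.read_tool_pos()[2]; print(z,round(tz,2),round(f,2))
    if zc is None and f>1.2: zc=tz
    if f>7 or (zc is not None and zc-tz>=5.6): break
ctrl.pause(.2)
ctrl.line_to([*B,190],o,rate=150); ctrl.line_to([B[0]-20,B[1]+60,260],o)
p=ctrl.read_camera("top"); w=cloud(p)
d=ctrl.masks_of(p,"handle_centre"); import cv2
if d:
    q=w[d[0]["pixels"]]; print(np.nanpercentile(q[:,2],[10,50,90])); q=q[(q[:,2]>144)]; 
    if len(q): print(len(q),cv2.minAreaRect(q[:,:2].astype(np.float32)))
print(ctrl.read_time())
E
```

```text
f0 0.9385108245748501
137 137.1 -0.23
136 135.96 -1.69
135 134.97 -0.16
134 133.99 -0.72
133 132.98 -1.66
132 131.99 -0.94
131 130.98 -1.61
130 130.24 1.72
129 129.21 4.56
128 128.17 3.48
127 127.21 5.19
126 126.21 4.42
125 125.1 3.97
124 124.13 3.44
[147.48540231 151.51972071 153.6916048 ]
387 ((481.3131103515625, -213.6437530517578), (14.079421997070312, 90.68417358398438), 7.57041597366333)
14.2
```

```bash
python3 - <<'E' 2>&1 | grep -v Warn
from h import *; from workcell import ctrl
o=[180,0,97.7]
ctrl.command_gripper(50)
ctrl.reach([*H,215],o); ctrl.line_to([*H,128],o); ctrl.pause(.2)
m=lambda n=4: np.mean([(ctrl.pause(.02),ctrl.read_moment()[2])[1] for _ in range(n)])
print("before",[round(m(),3) for _ in range(3)],ctrl.read_force())
ctrl.command_gripper(10,40)
print("grip",ctrl.read_grip_width(),ctrl.read_grip_force(),m(),ctrl.read_force(),ctrl.read_moment(),ctrl.read_time())
q0=np.array(ctrl.read_qpos()); np.save("q0.npy",q0)
for a in (.05,.1,.2,.3,.4,.5,.55):
    q=q0.copy(); q[6]+=np.degrees(a); ctrl.goto_joints(q)
    print(a,round(np.radians(ctrl.read_orientation()[2]-o[2])%(2*np.pi),4),round(m(),3),np.round(ctrl.read_force(),1),ctrl.read_grip_width(),round(ctrl.read_time(),2))
E
```

```text
before [np.float64(0.005), np.float64(-0.021), np.float64(0.036)] [ 0.33814972  0.21014873 -0.8023692 ]
grip 13.646938204931567 39.99935567378998 0.053978239515484146 [ 2.41275785  0.72193835 -2.27799017] [-0.10594934 -0.5823708  -0.00445993] 17.5667
0.05 0.0489 -0.094 [ 2.3 -0.2 -0.9] 13.391364508553526 17.88
0.1 0.0986 -0.081 [ 0.7  0.1 -0.8] 13.770906014362094 18.2
0.2 0.1975 0.017 [ 0.9 -0.7 -1. ] 13.450175088130932 18.52
0.3 0.2966 0.035 [-0.3 -0.1 -0.1] 13.404974286005936 18.83
0.4 0.3963 0.041 [-2.  -1.6  0.4] 13.386574705040289 19.15
0.5 0.4962 0.023 [-2.4 -1.   1.4] 13.679784868835663 19.47
0.55 0.5472 -0.085 [-2.2 -2.1  1.7] 13.844015151860349 19.78
```

```bash
python3 - <<'E' 2>&1 | grep -v Warn
from h import *; from workcell import ctrl; import cv2
p=ctrl.read_camera("wrist"); s=ctrl.read_camera("side")
cv2.imwrite("pics/w2.png",np.hstack([p["color"][160:480:,100:540,::-1],cv2.resize(s["color"][180:300,380:520,::-1],(360,320))]))
E
```

```text
(no output)
```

View pics/w2.png

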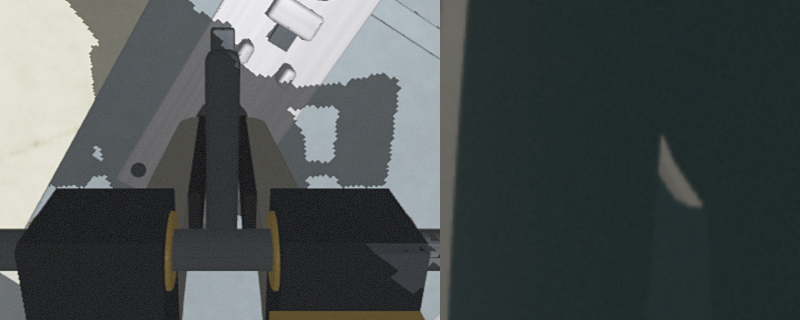

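The bar sits squarely between the pads, with its end at (222,40) in the wrist crop, and the plate has turned under it by about 31°. So the handle is turning with the gripper, and I'll feel for the stop in small steps.

```bash
python3 - <<'E' 2>&1 | grep -v Warn
from h import *; from workcell import ctrl
m=lambda n: np.mean([(ctrl.pause(.01),ctrl.read_moment()[2])[1] for _ in range(n)])
q0=np.load("q0.npy"); a=.55; L=[]
while a<1.46:
    a+=.0125; q=q0.copy(); q[6]+=np.degrees(a); ctrl.goto_joints(q); v=m(5)
    if v<-.15: v=m(12)
    L.append((round(a,4),round(v,3)))
    if v<-.26: break
print(L[-25:]); print(np.mean([x[1] for x in L[:-4]]),np.std([x[1] for x in L[:-4]]),np.radians(ctrl.read_orientation()[2]-97.7)%(2*np.pi),ctrl.read_time(),ctrl.read_force(),ctrl.read_moment(),m(20))
E
```

```text
[(1.1125, np.float64(-0.183)), (1.125, np.float64(-0.187)), (1.1375, np.float64(-0.184)), (1.15, np.float64(-0.18)), (1.1625, np.float64(-0.178)), (1.175, np.float64(-0.195)), (1.1875, np.float64(-0.178)), (1.2, np.float64(-0.181)), (1.2125, np.float64(-0.185)), (1.225, np.float64(-0.182)), (1.2375, np.float64(-0.165)), (1.25, np.float64(-0.18)), (1.2625, np.float64(-0.181)), (1.275, np.float64(-0.183)), (1.2875, np.float64(-0.18)), (1.3, np.float64(-0.168)), (1.3125, np.float64(-0.172)), (1.325, np.float64(-0.176)), (1.3375, np.float64(-0.176)), (1.35, np.float64(-0.188)), (1.3625, np.float64(-0.187)), (1.375, np.float64(-0.188)), (1.3875, np.float64(-0.209)), (1.4, np.float64(-0.241)), (1.4125, np.float64(-0.308))]
-0.18066153846153846 0.008012061912808375 1.411150888100987 46.8083 [-4.9219647  -4.67247045  1.99148766] [-1.05628973  1.2648631  -0.29764771] -0.29790054934371624
```

The stop is at about 1.39 rad, over steady friction of 0.18 Nm. I'll turn on slightly until it is clearly felt. Then I'll lift the lid along the hinge arc with the tool leaning less than the lid, because the shelf is close to the wrist and the bar can pivot between the pads.

```bash
cat > lift.py <<'E'
from h import *; from workcell import ctrl; import cv2
q=np.load("q0.npy").copy(); q[6]+=np.degrees(1.4325); ctrl.goto_joints(q)
print("m",np.mean([(ctrl.pause(.01),ctrl.read_moment()[2])[1] for _ in range(6)]))
ctrl.command_gripper(10,60)
f0=ctrl.read_force(); ok=True
for l in (.02,.045,.12,.2,.28,.36,.44):
    p,o=pose(97.7,1.4325,l,hz=146.7,tilt=.4*l)
    ctrl.line_to(p,o,rate=25 if l<.05 else 60)
    f=ctrl.read_force()-f0; print(l,np.round(f,1),round(ctrl.read_moment()[2],2),round(ctrl.read_time(),2))
    if abs(f[2])>24 or (l==.045 and abs(f[2])>19): ok=False; print("STOP"); break
if ok:
    ctrl.command_gripper(45)
    p,o=pose(97.7,1.4325,.44,hz=146.7,tilt=.4*.44)
    back=R.from_euler("xyz",o,degrees=True).apply([0,0,-1])
    ctrl.line_to(p+60*back,o,rate=150)
    pic=ctrl.read_camera("top"); print(ctrl.read_time()); w=cloud(pic); cv2.imwrite("pics/end.png",pic["color"][:,:,::-1])
    # lid points in case frame: right-rear strips of lid, clear of the gripper
    d=w-HINGE; u=d@CX; v=d@CY
    m=(u>-230)&(u<-20)&(v>-125)&(v<-75)&(w[...,2]>80)&(w[...,2]<260)
    m2=(u>-230)&(u<-20)&(v>90)&(v<160)&(w[...,2]>80)&(w[...,2]<260)
    for k in (m,m2):
        if k.sum()>30: print(k.sum(), "lid deg",-np.degrees(np.arctan(np.polyfit(u[k],d[...,2][k],1)[0])))
E
python3 - <<'E' 2>&1 | grep -v Warn
exec(open("lift.py").read())
E
```

```text
m -0.3949340290527131
0.02 [ 2.6 -2.  -8.7] -0.41 47.78
0.045 [  4.   -1.5 -10.8] -0.34 48.12
0.12 [ 1.6 -1.7 -6.8] -0.14 48.5
0.2 [ 2.  -1.3 -6.4] -0.07 48.89
0.28 [-0.2 -2.4 -8.1] -0.07 49.28
0.36 [ 0.  -1.6 -7.3] 0.01 49.67
0.44 [-0.8 -1.6 -6.9] 0.06 50.07
51.2917
4460 lid deg 23.75165951132808
```

View pics/end.png

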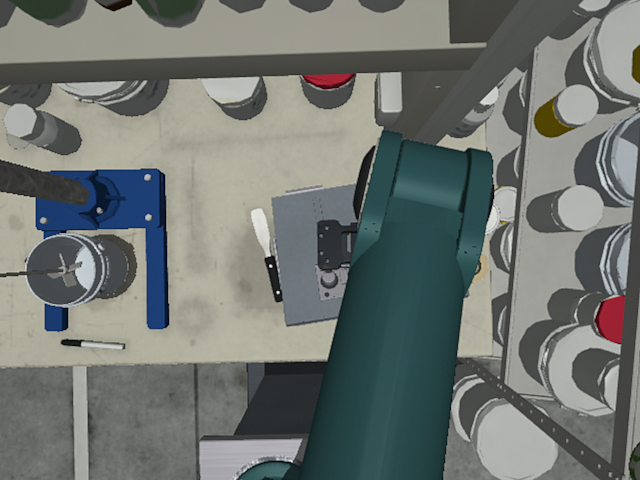

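The end view shows the arm over the right of the case. The free left half of the lid, from (273,198) to (287,327), is raised, and the depth fit gives about 24° open. The knife at (268,255) has not moved, and the fingers are backed off the bar, so I'll hand in.

```bash
python3 -c "
from workcell import ctrl
print(ctrl.finish_job())"
```

```text
the job is handed in; nothing more can be done
None
```

The case is open and handed in at about 51 s: I pressed the button gently (about 5 N), turned the handle just past its felt stop at about 1.39 rad, raised the lid to about 24° by depth fit, and backed the gripper clear; the knife stayed put, but the arm hid the jar and tape from my final view.

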